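Show where the left-out vial belongs

ROBOT

A 6-joint arm with a two-finger parallel gripper is mounted at the origin on the work surface. World frame = base frame: x ahead of the robot, y to its left, z up, the work surface at z = 0. Lengths are in m, angles in degrees, forces in N, time in s.
With the tool pointing down it reaches from about 0.275 to 0.975 m from the base axis. Payload 8.4 kg.
Tool frame: the origin (TCP) lies at the very end of the fingers, on their centre line; the grasp point (between the pads) lies 19 mm behind it; z points along the fingers, y is the direction in which the jaws open and shut (so a half turn about z gives the same grasp; the last joint's range is limited). The gripper opens to 92 mm and grips with 3 to 60 N. Pads are 20 mm wide; open, the fingers measure 128 mm over their backs; the gripper's body (75 mm by 189 mm) begins 69 mm behind the grasp point.
Start: joints at [75.608, 20.225, 93.587, -0, 66.188, -0.138], TCP at [0.154, 0.606, 0.215] pointing down, gripper open.
Joint ranges: [-150.9, 150.9], [-52.94, 120.26], [3.33, 152.33], [-74.26, 254.26], [0, 154.13], [-172.89, 172.89]. Speed limits (degrees/s): [127.2, 127.2, 159.86, 180, 180, 180].

INTERFACE

Orientations are given as [roll, pitch, yaw] about the fixed x, y, z axes, in that order (R = Rz(yaw) Ry(pitch) Rx(roll)).
In Python, from bench import r gives the robot as it stands.
- The arm moves only by the tool apply_moves, never from a script. Its argument "plan" is a list of rows, each a list of 7 numbers: the turn, a rotation vector about the tool's x, y, z in degrees, then the shift along the tool's x, y, z in mm, then the opening in per cent of the stroke, from 0 (shut) to 100 (fully open). In form: [[ax, ay, az, dx, dy, dz, claw], ...]. A call has 1 to 8 rows; each row is the pose to reach, as a shift and turn from the pose commanded when the call began, along the tool's axes at that moment; what a row does not reach only later rows make up. A row lasts 1/8 s, in which the tool goes at most 62.5 mm and 10.7 degrees, less where a joint would pass 70% of its speed; a pose out of reach is approached as far as the arm can. A call with a gripper value outside its range is refused whole. The fingers move at their own pace and stop on an object; the grip force is fixed at half the most. Time passes only in rows, so rows that repeat a pose let the fingers close. It gives the time, the measured TCP pose, the force and the opening at its end, in the units of the state.
- r.read_state(): the state, without advancing time (a new reading comes with each control period).
- r.capture(name): name is "scene" or "top" or "wrist"; returns (picture, depth): 420x560x3 uint8, red, green, blue; 420x560 float32, m along the optical axis (not along the pixel's ray), 0 where there is no reading.
- r.get_calibration(name): a dict with "intrinsics" (3x3 intrinsics, pixels), "k1" (the pictures are not rectified: a ray, as slopes to the right and down, at radius r is drawn at 1 + k1 r^2 times it, then the intrinsics apply), "R" (3x3) and "t" (3): a world point X has camera coordinates R X + t; the wrist camera has in their place "T_tool_cam" (4x4, takes a point from camera to tool coordinates, whose origin is the TCP and whose axes are the flange's). Camera axes: x right, y down, z forward; pixel columns grow to the right and rows downward; lengths in m; the calibration is good to about 2 mm. A picture is of the moment at which its call begins: read the wrist's pose just before it. get_calibration takes no time and is no camera call.
- r.sign_off(): hands the job in, once; it reports no verdict.
Trained networks look in the newest picture that a camera, given by its name, has taken for a name from the list of things; names that differ only in an ending like _2 or _b are one class to them, and where a whole thing is asked for, a point or a joint stands for the part that bears it (a point fixed in the world has none). Each returns a list of dicts, best first, with "conf" (0 to 1); they miss things now and then, are a little off and sometimes report something else, mostly with a low value. They report only what shows in the picture. A call takes as long as a camera call. They do not tell look-alikes from the thing itself.
- r.find_in(camera, target): "position" ([x, y, z] in m, in world coordinates, good to about 4 mm: the middle of the surface that is visible of it).
The state is a dict: "time_s": time; "qpos": joint angles; "dq": joint speeds; "joint_torque": joint torques, N m; "ee_pos": TCP position; "tool_rot": TCP orientation; "force": force on the tool from outside, world axes, zero at the start; "wrist_torque": the same for the moment, N m; "gripper_width": opening from 0.0 (shut) to 1.0 (fully open).
Only numpy, scipy, OpenCV 4.12 (cv2) and the standard library are available. Lean on these libraries where they do the work, as an engineer would, in place of code of your own. Each camera call takes 0.05 s, during which the arm holds its last target.

TASK

Press the white call button on the table to call your colleague to the window and let it come back up; then show them where the left-out vial belongs. With the fingertips straight above and 1 to 4 cm clear, point at the cap of the short, wide vial standing on the table outside the tray for about two seconds, then point in the same way at the empty wide pocket of the vial tray, and finish while still pointing there. Do not touch or lift any vial or the tray, and leave everything else where it stands.

Things in the scene. Friction and masses are not known exactly. Their poses are not given: they have to be found in the camera images.
- call (a joint): travel of the call button in m: 0 is up, 0.006 fully down (about 5 N); springs back when let go. Counts as pressed beyond 0.004
- call_top (a point): centre of the top face of the call button: a white round button 40 mm across, pressed straight down, in a grey housing fixed to the table; z axis up
- wide_vial: the short, wide vial that was left out of the tray, standing loose on the table: clear glass, paper label, purple cap; 36 mm across, 65 mm tall, cap 26 mm across; origin at the centre of its underside, z up
- wide_vial_top (a point): centre of the top face of that vial's cap, 65 mm above its underside; z axis up. Point at this
- tray: low white open tray, 112 x 162 x 26 mm, fixed to the table, holding six square white well blocks (49 mm, centres 50 mm apart, 2 along its x by 3 along its y), their tops 34 mm above the table. Origin at the centre of its underside, z up. Three blocks hold a short wide vial, one a slim vial, one is an empty narrow pocket, one the empty wide pocket; which block is where varies. Vials in it reach 70 mm above the table
- wide_pocket: the well block with the empty wide pocket (hole 39 mm across, dark floor, 29 mm deep); origin at the centre of the block's underside, 5 mm above the table
- wide_pocket_hole0 (a point): centre of the mouth of the empty wide pocket, 34 mm above the table; z axis up. Point at this. Neighbouring vials stand up to 36 mm higher than the mouth, axes 50 mm away
- narrow_pocket: the well block with the empty narrow pocket (hole 21 mm across); not the one to point at; origin as for the wide one
- stock_a: short wide vial (36 mm across) already in the tray, 65 mm tall, loose in its pocket: clear glass, paper label, purple cap; origin at the centre of its underside, 5 mm above the table
- stock_b: short wide vial (36 mm across) already in the tray, 65 mm tall, loose in its pocket: clear glass, paper label, purple cap; origin at the centre of its underside, 5 mm above the table
- stock_c: short wide vial (36 mm across) already in the tray, 65 mm tall, loose in its pocket: clear glass, paper label, purple cap; origin at the centre of its underside, 5 mm above the table
- stock_d: slim vial (18 mm across) already in the tray, 65 mm tall, loose in its pocket: clear glass, paper label, purple cap; origin at the centre of its underside, 5 mm above the table
- well_a: white well block holding stock_a; origin as for the empty ones
- well_b: white well block holding stock_b; origin as for the empty ones
- well_c: white well block holding stock_c; origin as for the empty ones
- well_d: white well block holding stock_d; origin as for the empty ones
- slim_vial: slim vial, 18 mm across, 65 mm tall, loose on the table: clear glass, paper label, purple cap; origin at the centre of its underside; not to be pointed at
- tall_bottle: tall bottle as wide as the wide vial, 36 mm across, 115 mm tall, loose on the table: clear glass, paper label, purple cap; origin at the centre of its underside; not to be pointed at
- thermometer: white hand-held digital thermometer lying flat, 22 x 130 x 14 mm, along its y axis with a thin steel probe; loose; origin near the middle of its underside
- cup: white paper cup, 70 mm across, 80 mm tall, loose; origin at the centre of its underside
- jar: white lidded jar, 54 mm across, 60 mm tall, loose; origin at the centre of its underside
- spray: spray bottle with a black trigger head, 66 mm across, 198 mm tall, loose; origin at the centre of its underside
Mind the look-alikes: they are no part of the job. Leave any blue look-alike of the part that bears call alone.

How it is judged:
By the outcome, as a careful person would: the job done as asked, in the order asked, and still so for the second after the job is handed in, with the robot touching nothing.
It also fails if it takes over 58 s, if anything falls off the work surface, if the arm or the gripper's body presses on something with over 40 N, if the wrist force passes 120 N, or if a joint passes its speed limit or range.

## Working session

There is one attempt and no reset: what is moved stays moved. The work goes in short steps, Python scripts to look and compute and a tool call to move; the robot and the scene stay as the last step left them, time stands still between calls to the robot, and variables do not carry over. Pictures are saved under pics/ and viewed, and the job is handed in when it is done.

Besides the shell and the picture viewer there is one more tool, called after ">>>" as a command line: name --pt "numbers of a row" for each row, then --argument value for the rest. apply_moves: Moves the arm, as the interface text tells. Its arguments: {"type":"object","properties":{"plan":{"type":"array","items":{"type":"array","items":{"type":"number"}}}},"required":["plan"]}

```bash
mkdir -p pics; cat > h.py <<'E'
import numpy as np,cv2
from bench import r
def save(n,im): cv2.imwrite('pics/'+n+'.png',cv2.cvtColor(im,cv2.COLOR_RGB2BGR))
def cam(n):
    c=r.get_calibration(n); return c
def ray_to_world(c,u,v,d,R=None,t=None):
    K=np.array(c['intrinsics']);k=c['k1']
    p=np.array([(u-K[0,2])/K[0,0],(v-K[1,2])/K[1,1]])
    q=p.copy()
    for _ in range(20): q=p/(1+k*(q@q))
    X=np.array([q[0]*d,q[1]*d,d])
    R=np.array(c['R']);t=np.array(c['t'])
    return R.T@(X-t)
def on_plane(c,u,v,z):
    a=ray_to_world(c,u,v,0.);b=ray_to_world(c,u,v,1.)
    return a+(b-a)*(z-a[2])/(b[2]-a[2])
def wristcal(s):
    from scipy.spatial.transform import Rotation as Ro
    c=dict(r.get_calibration('wrist'));T=np.eye(4);T[:3,:3]=Ro.from_euler('xyz',s['tool_rot'],degrees=True).as_matrix();T[:3,3]=s['ee_pos']
    M=np.linalg.inv(T@np.array(c['T_tool_cam']));c['R']=M[:3,:3];c['t']=M[:3,3];return c
E
python3 - <<'E'
from h import *
s=r.read_state();print(s)
for n in('scene','top','wrist'):
    im,d=r.capture(n);save(n+'0',im);np.save(n+'d.npy',d)
    if n!='wrist':
        for t in ('call_top','wide_vial','wide_pocket','tray','call','slim_vial','tall_bottle'):
            try: print(n,t,[(np.round(x['position'],3).tolist(),round(x['conf'],2)) for x in r.find_in(n,t)])
            except Exception as e: print(n,t,e)
E
```

```text
{'time_s': 0.0, 'qpos': array([ 7.56071183e+01,  2.02622615e+01,  9.36283919e+01, -2.28155245e-03,
        6.61891424e+01, -1.38630258e-01]), 'dq': array([-0.04127656, -0.03702852, -0.03810908,  0.03266363, -0.06258423,
       -0.02704509]), 'joint_torque': array([ 8.57646701e-04, -5.93839967e+01, -3.34211755e+01,  6.96994155e-02,
        2.32289307e-02, -5.85145654e-05]), 'ee_pos': array([0.15379119, 0.60526807, 0.21387127]), 'tool_rot': array([-1.79920199e+02,  1.89299295e-03,  1.65746672e+02]), 'force': array([ 0.13071327, -0.41712724,  0.17973955]), 'wrist_torque': array([ 0.01189278, -0.06130734,  0.0159812 ]), 'gripper_width': 1.0015421359684094}
scene call_top [([0.454, -0.304, 0.023], 0.58), ([0.464, -0.393, 0.025], 0.42)]
scene wide_vial [([0.579, -0.17, 0.037], 0.81), ([0.564, 0.164, 0.03], 0.19)]
scene wide_pocket [([0.567, 0.168, 0.034], 0.69), ([0.712, -0.249, 0.104], 0.29)]
scene tray [([0.589, 0.217, 0.016], 0.56), ([0.758, -0.042, 0.053], 0.44)]
scene call [([0.41, -0.212, 0.026], 0.53)]
scene slim_vial [([0.636, -0.069, 0.039], 0.47)]
scene tall_bottle [([0.514, -0.041, 0.068], 0.86), ([0.578, -0.172, 0.041], 0.68), ([0.452, -0.304, 0.024], 0.64), ([0.569, 0.169, 0.034], 0.43)]
top call_top [([0.404, -0.216, 0.019], 0.79), ([0.444, -0.302, 0.018], 0.77), ([0.46, -0.395, 0.024], 0.63)]
top wide_vial [([0.552, 0.174, 0.024], 0.73), ([0.562, -0.171, 0.05], 0.67), ([0.514, 0.195, 0.054], 0.57)]
top wide_pocket [([0.58, 0.168, 0.034], 0.66)]
top tray [([0.55, 0.174, 0.026], 0.82), ([0.503, 0.246, 0.051], 0.55), ([0.766, -0.037, 0.037], 0.26), ([0.546, 0.254, 0.053], 0.2)]
top call [([0.459, -0.394, 0.023], 0.81), ([0.442, -0.308, 0.021], 0.62), ([0.501, 0.241, 0.054], 0.54), ([0.406, -0.212, 0.025], 0.49), ([0.568, -0.173, 0.052], 0.46)]
top slim_vial [([0.75, -0.132, 0.061], 0.6)]
top tall_bottle [([0.495, -0.051, 0.098], 0.49)]
```

View pics/scene0.png

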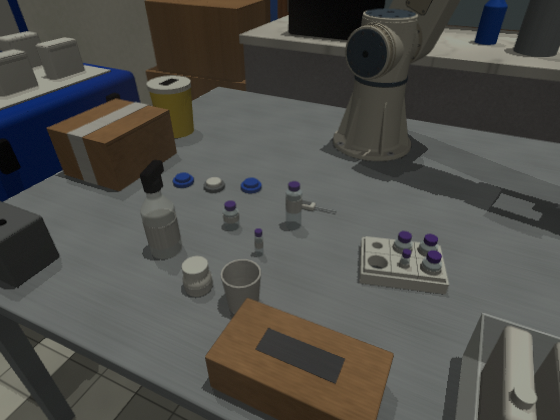

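View pics/top0.png

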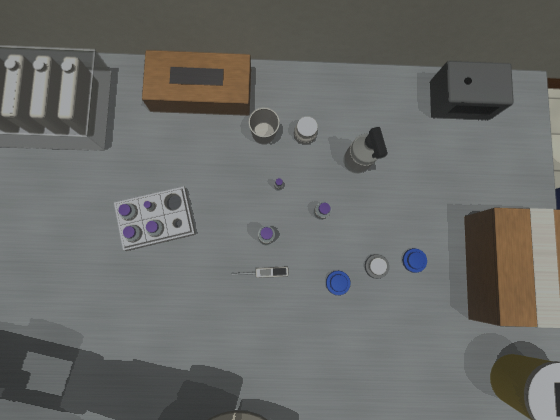

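View pics/wrist0.png

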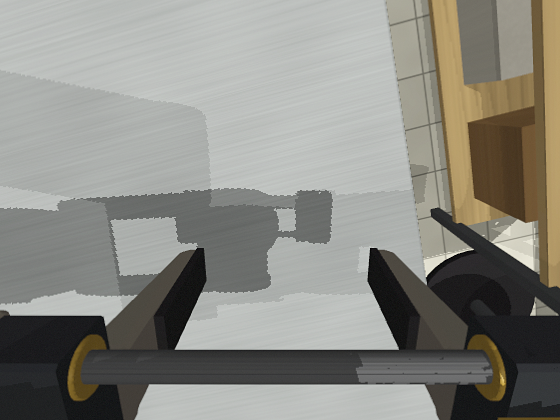

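The scene and top pictures show these candidates (top-view pixels):
- **Buttons:** white at (377,266), blue look-alikes at (338,283) and (415,260).
- **Loose vials:** (323,209) is short and wide. (267,235) is the tall bottle next to the thermometer. (279,183) is slim.
- **Empty pockets:** (173,201) is the large hole and (177,223) the small one.

My choices are (377,266), (323,209) and (173,201). I'll check them in a close crop and measure them from two views.

```bash
python3 - <<'E'
from h import *
im=cv2.imread('pics/top0.png');sc=cv2.imread('pics/scene0.png')
a=cv2.resize(im[180:300,250:430],None,fx=3,fy=3,interpolation=2)
b=cv2.resize(im[180:255,105:200],None,fx=3,fy=3,interpolation=2)
c=cv2.resize(sc[165:275,165:275],None,fx=3,fy=3,interpolation=2)
d=cv2.resize(sc[220:300,350:460],None,fx=2.3,fy=2.3,interpolation=2)
W=np.zeros((600,800,3),np.uint8)
a=cv2.resize(a,(450,300));W[:300,:450]=a;W[300:300+b.shape[0],:b.shape[1]]=b
W[:330,460:460+330]=c;W[335:335+d.shape[0],460:460+d.shape[1]]=d
cv2.imwrite('pics/crop1.png',W)
for n,img in(('top',im),('scene',sc)):
    cc=cam(n);D=np.load(n+'d.npy');h=cv2.cvtColor(img,cv2.COLOR_BGR2HSV)
    m=((h[...,0]>125)&(h[...,0]<155)&(h[...,1]>70)).astype(np.uint8)
    N,l,st,ce=cv2.connectedComponentsWithStats(m)
    print(n)
    for i in range(1,N):
        if st[i,4]>12:
            u,v=ce[i];dd=np.median(D[l==i]);print(st[i,4],ce[i].round(1),ray_to_world(cc,u,v,dd).round(4))
cc=cam('top');D=np.load('topd.npy')
for u,v in((377,266),(377,258),(377,276),(338,283),(415,260),(173,201),(177,223),(300,300)): print(u,v,ray_to_world(cc,u,v,D[v,u]).round(4))
cc=cam('scene');D=np.load('scened.npy')
for u,v in((214,183),(377,261),(378,245)): print(u,v,ray_to_world(cc,u,v,D[v,u]).round(4))
print(-np.array(cc['R']).T@cc['t'])
E
```

```text
top
33 [278.6 181.5] [ 0.6234 -0.0737  0.0639]
37 [147. 204.] [0.5631 0.2126 0.0679]
97 [324.1 207.9] [ 0.5669 -0.1761  0.0638]
104 [124.1 209.3] [0.55   0.2613 0.0677]
104 [151.4 226.2] [0.5149 0.1999 0.0677]
106 [128.5 231.7] [0.5015 0.2478 0.0683]
113 [266.2 232.9] [ 0.5031 -0.0487  0.1138]
scene
85 [293.8 185.6] [ 0.5109 -0.0452  0.1146]
82 [229.7 205. ] [ 0.5739 -0.1728  0.0648]
47 [258.1 232.2] [ 0.6297 -0.071   0.0634]
121 [404.5 236.5] [0.5225 0.2018 0.0689]
134 [430.4 239.4] [0.5094 0.2496 0.0686]
63 [406.3 252.9] [0.568  0.2145 0.0673]
146 [433.6 256.5] [0.557  0.2624 0.068 ]
377 266 [ 0.4431 -0.3053  0.0181]
377 258 [ 0.4613 -0.3056  0.0178]
377 276 [ 0.4205 -0.3066  0.0123]
338 283 [ 0.4027 -0.2152  0.0214]
415 260 [ 0.4589 -0.3919  0.0229]
173 201 [0.5814 0.1693 0.0051]
177 223 [0.5303 0.1573 0.0036]
300 300 [ 3.619e-01 -1.317e-01 -3.000e-04]
214 183 [ 0.4575 -0.2966  0.0234]
377 261 [0.5572 0.163  0.0161]
378 245 [0.5194 0.154  0.026 ]
[1.16309731 0.23958983 0.56663567]
```

View pics/crop1.png

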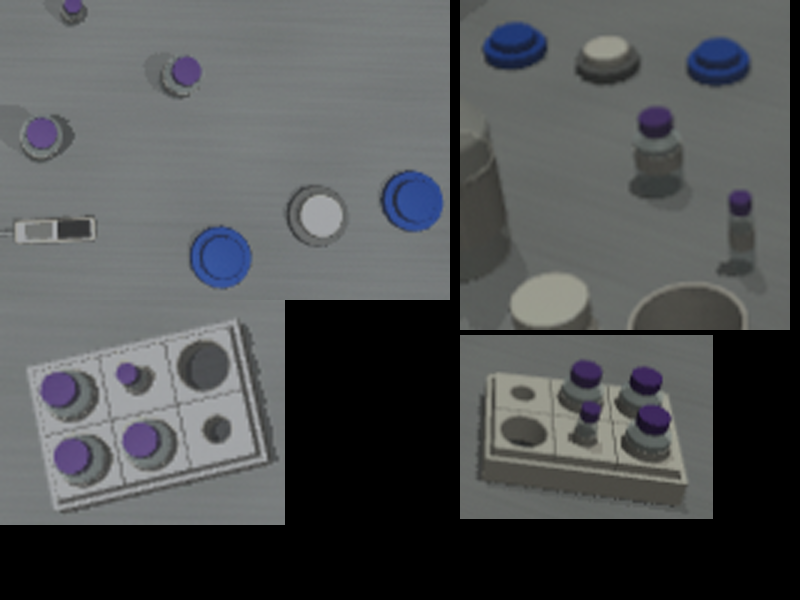

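The crop confirms the choices. The white button sits between the two blue ones, the short wide vial is clear of the tall bottle and slim vial, and the large hole is the tray corner nearest the loose things. Next I'll plan a carry past the tray, with wrist views on the way.

```bash
cat >> h.py <<'E'
from scipy.spatial.transform import Rotation as Ro
def delta(tgt,s=None,pos=None):
    s=s or r.read_state();R=Ro.from_euler('xyz',s['tool_rot'],degrees=True).as_matrix()
    return (R.T@(np.array(tgt)-(s['ee_pos'] if pos is None else pos))*1000).round(1)
E
python3 - <<'E'
from h import *
print(r.get_calibration('wrist')['T_tool_cam'])
for t in ((.46,.17,.25),): print(delta(t))
c=cam('top');print(on_plane(c,173,201,.034))
D=np.load('topd.npy');print(-np.array(c['R']).T@c['t'])
E
```

```text
[[-3.54999007e-04 -9.54679634e-01 -2.97635129e-01  8.42445763e-02]
 [ 9.99998587e-01 -8.28061292e-04  1.46331768e-03 -1.40208619e-05]
 [-1.64345971e-03 -2.97634189e-01  9.54678579e-01 -1.70009738e-01]
 [ 0.00000000e+00  0.00000000e+00  0.00000000e+00  1.00000000e+00]]
[-404.  -346.9  -35.4]
[0.57684079 0.16353721 0.034     ]
[ 0.4186251  -0.03714708  1.03801911]
```

>>> apply_moves --pt "0 0 0 -60 -40 -35 0" --pt "0 0 0 -110 -80 -35 0" --pt "0 0 0 -160 -120 -35 0" --pt "0 0 0 -210 -165 -35 0" --pt "0 0 0 -260 -210 -35 0" --pt "0 0 0 -310 -255 -35 0" --pt "0 0 0 -360 -300 -35 0" --pt "0 0 0 -400 -345 -35 0"

```text
time_s: 1.85
ee_pos: [0.4399, 0.2022, 0.25]
tool_rot: [180.0, 0.0, 165.8]
force: [1.1, 0.7, 0.5]
gripper_width: 0.156
```

>>> apply_moves --pt "0 0 0 0 0 0 0" --pt "0 0 0 0 0 0 0" --pt "0 0 0 0 0 0 0"

```text
time_s: 2.22
ee_pos: [0.4382, 0.205, 0.2496]
tool_rot: [180.0, -0.0, 165.8]
force: [0.0, 0.5, 0.3]
gripper_width: 0.01
```

```bash
python3 - <<'E'
from h import *
s=r.read_state();print(s['time_s'],s['ee_pos'],s['tool_rot'],s['qpos'],s['gripper_width'])
im,d=r.capture('wrist');save('wrist1',im);np.save('w1d.npy',d);np.save('w1s.npy',[s],allow_pickle=True)
print(delta((.45,-.26,.25),s))
E
```

```text
2.225 [0.43824883 0.20504219 0.24963256] [ 1.79985385e+02 -8.04400264e-03  1.65838970e+02] [ 2.48835223e+01  5.42551318e+00  1.08044465e+02  1.78991087e-02
  6.65270641e+01 -5.09625762e+01] 0.010104483105099807
[-125.2 -448.    -0.5]
```

View pics/wrist1.png

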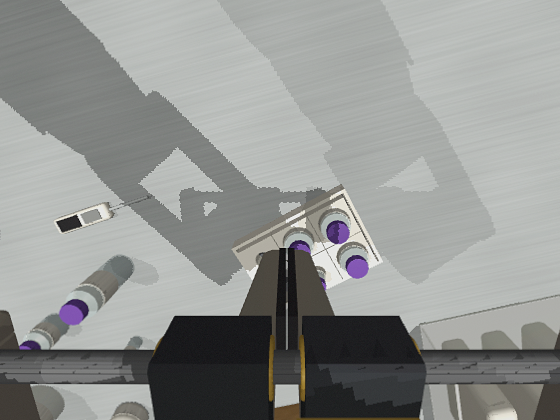

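The wrist picture looks back toward the robot. It shows three purple caps of the tray around (335,230), while the empty pocket is hidden behind the fingers. I'll move on toward the button and look again there.

```bash
python3 - <<'E'
from h import *
print(delta((.5,-.27,.25)))
E
```

```text
[-176.  -445.6   -0.5]
```

>>> apply_moves --pt "0 0 0 -23 -56 0 0" --pt "0 0 0 -46 -112 0 0" --pt "0 0 0 -68 -168 0 0" --pt "0 0 0 -90 -224 0 0" --pt "0 0 0 -112 -280 0 0" --pt "0 0 0 -134 -336 0 0" --pt "0 0 0 -156 -392 0 0" --pt "0 0 0 -176 -445 0 0"

```text
time_s: 3.28
ee_pos: [0.5005, -0.2715, 0.2496]
tool_rot: [180.0, 0.0, 165.9]
force: [1.1, 0.2, 0.1]
gripper_width: 0.006
```

>>> apply_moves --pt "0 0 0 0 0 0 0" --pt "0 0 0 0 0 0 0" --pt "0 0 0 0 0 0 0"

```text
time_s: 3.65
ee_pos: [0.5, -0.269, 0.2496]
tool_rot: [180.0, -0.0, 165.9]
force: [-0.1, -0.1, 0.4]
gripper_width: 0.006
```

```bash
python3 - <<'E'
from h import *
s=r.read_state();print(s['time_s'],s['ee_pos'],s['tool_rot'],s['qpos'],s['gripper_width'])
im,d=r.capture('wrist');save('wrist2',im);np.save('w2d.npy',d);np.save('w2s.npy',[s],allow_pickle=True)
print(delta((.444,-.304,.1),s))
c=wristcal(s)
# white-ish button candidates by depth
ys,xs=np.mgrid[0:420:2,0:560:2]
h=cv2.cvtColor(im,cv2.COLOR_RGB2HSV)
for nm,m in(('purple',(h[...,0]>125)&(h[...,0]<155)&(h[...,1]>70)),('blue',(h[...,0]>108)&(h[...,0]<124)&(h[...,1]>150))):
    N,l,st,ce=cv2.connectedComponentsWithStats(m.astype(np.uint8))
    for i in range(1,N):
        if st[i,4]>60: print(nm,st[i,4],ce[i].round(),ray_to_world(c,*ce[i],np.median(d[l==i])).round(4))
E
```

```text
3.65 [ 0.49995798 -0.26900895  0.24957634] [ 1.79982375e+02 -1.88437327e-02  1.65860332e+02] [-2.84423005e+01  1.32964478e+01  9.85052787e+01  1.33783973e-02
  6.82208879e+01 -1.04307596e+02] 0.005623650879701226
[ 45.7 -47.6 149.6]
purple 784 [520. 147.] [ 0.504  -0.0511  0.1145]
purple 437 [379. 224.] [ 0.5673 -0.1773  0.0643]
purple 193 [473. 248.] [ 0.6236 -0.0756  0.0637]
blue 61 [199. 168.] [ 0.462  -0.371   0.0079]
```

View pics/wrist2.png

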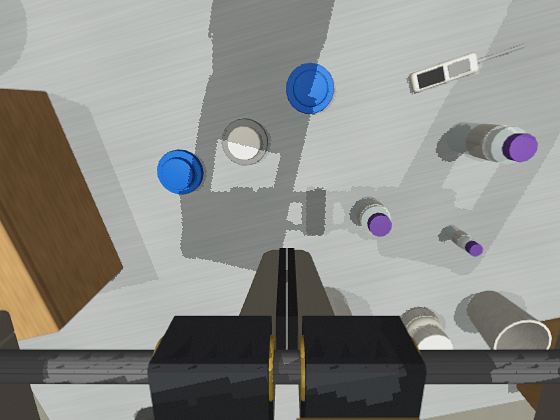

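The wrist picture shows the white button at (244,142) between the blue ones at (180,172) and (310,88), and the wide vial's cap at (379,224).

```bash
python3 - <<'E'
from h import *
s=np.load('w2s.npy',allow_pickle=True)[0];d=np.load('w2d.npy');c=wristcal(s)
for u,v in((244,142),(236,142),(252,142),(244,132),(244,152)): print(u,v,ray_to_world(c,u,v,d[v,u]).round(4))
im=cv2.imread('pics/wrist2.png');cv2.imwrite('pics/crop2.png',cv2.resize(im[70:250,140:420],None,fx=2.8,fy=2.8,interpolation=2))
# project top estimates
for t in((.444,-.3045,.1),(.444,-.3045,.04)): print(delta(t,s))
E
```

```text
244 142 [ 0.4447 -0.3056  0.0225]
236 142 [ 0.4425 -0.3149  0.0214]
252 142 [ 0.447  -0.2966  0.0222]
244 132 [ 0.4338 -0.3025  0.022 ]
244 152 [ 0.4561 -0.3092  0.0209]
[ 45.5 -48.1 149.6]
[ 45.5 -48.2 209.6]
```

View pics/crop2.png

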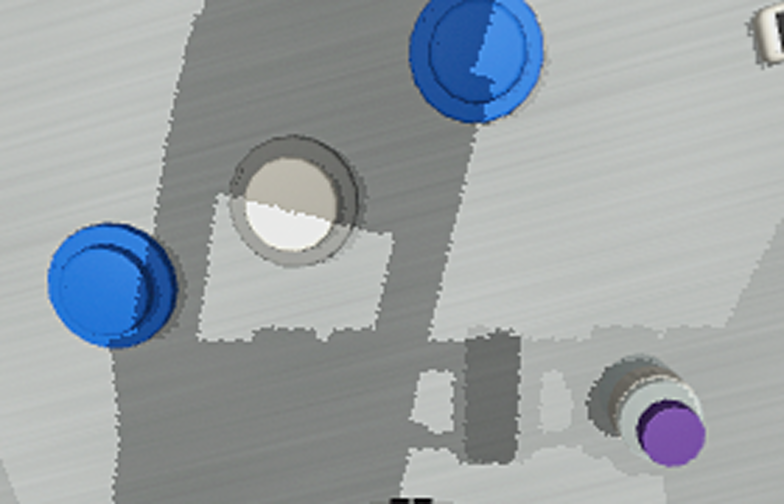

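>>> apply_moves --pt "0 0 0 22 -25 40 0" --pt "0 0 0 44 -49 90 0" --pt "0 0 0 44 -49 140 0" --pt "0 0 0 44 -49 180 0" --pt "0 0 0 44 -49 205 0" --pt "0 0 0 44 -49 217 0" --pt "0 0 0 44 -49 219 0" --pt "0 0 0 44 -49 219 0"

```text
time_s: 4.7
ee_pos: [0.4458, -0.3075, 0.0315]
tool_rot: [-180.0, 0.1, 165.8]
force: [0.5, -0.1, -0.7]
gripper_width: 0.004
```

```bash
python3 - <<'E'
from h import *
s=r.read_state();print(s['time_s'],s['ee_pos'],s['force'])
im,d=r.capture('scene');cv2.imwrite('pics/sc3.png',cv2.resize(cv2.cvtColor(im,4)[130:230,130:290],None,fx=4,fy=4,interpolation=2))
E
```

```text
4.7 [ 0.44579327 -0.30753198  0.0314983 ] [ 0.51956391 -0.14809456 -0.65862063]
```

View pics/sc3.png

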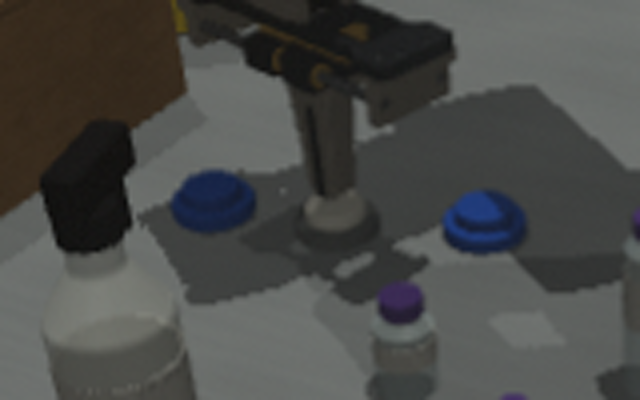

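The fingertips hang over the white button. I'll press in small steps and watch the force.

>>> apply_moves --pt "0 0 0 0 0 4 0" --pt "0 0 0 0 0 7 0" --pt "0 0 0 0 0 9 0" --pt "0 0 0 0 0 11 0" --pt "0 0 0 0 0 13 0" --pt "0 0 0 0 0 13 0"

```text
time_s: 5.5
ee_pos: [0.4451, -0.3074, 0.0176]
tool_rot: [-180.0, 0.0, 165.7]
force: [-0.8, -0.2, 3.3]
gripper_width: 0.006
```

>>> apply_moves --pt "0 0 0 0 0 1 0" --pt "0 0 0 0 0 2 0" --pt "0 0 0 0 0 2 0"

```text
time_s: 5.88
ee_pos: [0.4452, -0.3074, 0.0163]
tool_rot: [-180.0, 0.0, 165.7]
force: [-3.4, 1.1, 12.8]
gripper_width: 0.005
```

>>> apply_moves --pt "0 0 0 0 0 1 0" --pt "0 0 0 0 0 2 0" --pt "0 0 0 0 0 2 0"

```text
time_s: 6.25
ee_pos: [0.4452, -0.3075, 0.0159]
tool_rot: [-180.0, 0.0, 165.7]
force: [-8.7, 5.0, 36.5]
gripper_width: 0.006
```

The button has bottomed out, with a stiff stop at z ≈ 0.016 and the force well past 5 N. I'll go straight up.

>>> apply_moves --pt "0 0 0 0 0 -5 0" --pt "0 0 0 0 0 -15 0" --pt "0 0 0 0 0 -40 0" --pt "0 0 0 0 0 -80 0" --pt "0 0 0 0 0 -120 0" --pt "0 0 0 0 0 -160 0" --pt "0 0 0 0 0 -160 0"

```text
time_s: 7.12
ee_pos: [0.4468, -0.3084, 0.1767]
tool_rot: [-179.9, 0.3, 165.7]
force: [-0.8, 1.2, -0.3]
gripper_width: 0.006
```

```bash
python3 - <<'E'
from h import *
s=r.read_state();print(s['time_s'],s['ee_pos'],s['force'])
im,d=r.capture('wrist');save('wrist4',im);c=wristcal(s)
h=cv2.cvtColor(im,cv2.COLOR_RGB2HSV)
m=(h[...,0]>125)&(h[...,0]<155)&(h[...,1]>70)
N,l,st,ce=cv2.connectedComponentsWithStats(m.astype(np.uint8))
for i in range(1,N):
    if st[i,4]>60: print(st[i,4],ce[i].round(),ray_to_world(c,*ce[i],np.median(d[l==i])).round(4))
p=np.linalg.inv(np.eye(3))
K=np.array(c['intrinsics']);X=c['R']@np.array([.4455,-.306,.022])+c['t'];u,v=(K@(X/X[2]))[:2].round().astype(int);print(u,v)
if 0<=u<560 and 0<=v<420: print(ray_to_world(c,u,v,d[v,u]))
print(delta((.569,-.176,.175),s))
E
```

```text
7.125 [ 0.44675377 -0.30843704  0.17668904] [-0.79563974  1.1576386  -0.33123356]
642 [448. 289.] [ 0.5662 -0.1781  0.0636]
203 [553. 314.] [ 0.6223 -0.0784  0.0617]
288 192
[ 0.44525648 -0.3062388   0.02355356]
[-85.9 158.5   1.8]
```

View pics/wrist4.png

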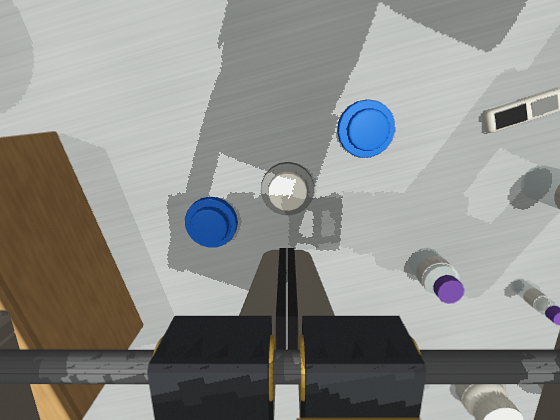

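The button, at (288,190), is up again: its top measures z ≈ 0.023, as before the press. The vial is where it was, with its cap at (448,289). Now I'll move above the vial.

>>> apply_moves --pt "0 0 0 -22 40 0 0" --pt "0 0 0 -44 80 0 0" --pt "0 0 0 -66 120 0 0" --pt "0 0 0 -86 158 0 0" --pt "0 0 0 -86 158 10 0" --pt "0 0 0 -86 158 40 0" --pt "0 0 0 -86 158 60 0" --pt "0 0 0 -86 158 60 0"

```text
time_s: 8.18
ee_pos: [0.5646, -0.1755, 0.1108]
tool_rot: [180.0, -0.3, 165.7]
force: [-0.2, -0.4, 0.4]
gripper_width: -0.0
```

```bash
python3 - <<'E'
from h import *
s=r.read_state();print(s['time_s'],s['ee_pos'],s['force'])
im,d=r.capture('wrist');save('wrist5',im)
im2,d2=r.capture('scene');cv2.imwrite('pics/sc5.png',cv2.resize(cv2.cvtColor(im2,4)[130:270,130:310],None,fx=4,fy=4,interpolation=2))
print(delta((.569,-.176,.09),s))
E
```

```text
8.175 [ 0.56461696 -0.17548186  0.11080673] [-0.21452595 -0.42170663  0.39231981]
[-4.5  0.6 20.8]
```

View pics/wrist5.png

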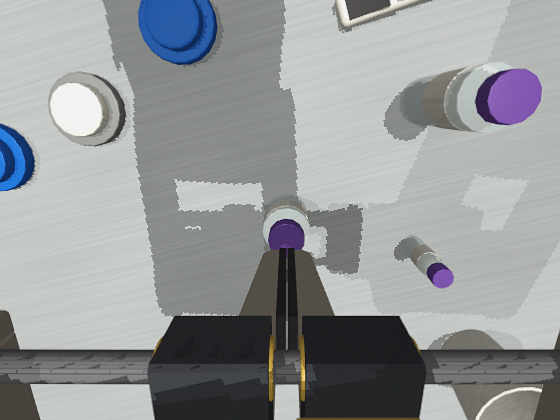

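View pics/sc5.png

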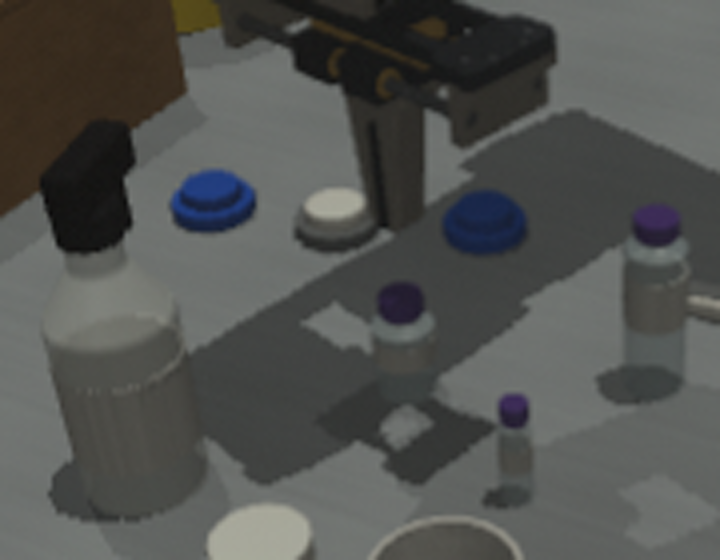

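Both views show the fingertips in line above the wide vial's cap (wrist view (287,233)). I'll lower to about 2.5 cm clear and hold for roughly 2.5 s.

>>> apply_moves --pt "0 0 0 -2 0 8 0" --pt "0 0 0 -4 0 16 0" --pt "0 0 0 -4 0 20 0" --pt "0 0 0 -4 0 20 0" --pt "0 0 0 -4 0 20 0"

```text
time_s: 8.9
ee_pos: [0.5713, -0.1764, 0.0937]
tool_rot: [-180.0, 0.0, 165.7]
force: [-0.3, 0.6, 0.5]
gripper_width: 0.006
```

```bash
python3 - <<'E'
from h import *
s=r.read_state();print(s['time_s'],s['ee_pos'],s['force'])
im,d=r.capture('wrist');save('wrist6',im);c=wristcal(s)
h=cv2.cvtColor(im,cv2.COLOR_RGB2HSV)
m=(h[...,0]>120)&(h[...,0]<160)&(h[...,1]>60)
N,l,st,ce=cv2.connectedComponentsWithStats(m.astype(np.uint8))
for i in range(1,N):
    if st[i,4]>100:
        vv,uu=np.nonzero(l==i);P=np.array([ray_to_world(c,u,v,d[v,u]) for u,v in zip(uu,vv)])
        T=P[P[:,2]>np.percentile(P[:,2],90)-.003];print(st[i],T.min(0).round(4),T.max(0).round(4),((T.min(0)+T.max(0))/2).round(4))
E
```

```text
8.9 [ 0.57131192 -0.17637914  0.09372713] [-0.26885151  0.59536874  0.47926043]
[ 497   47   63   64 3361] [ 0.4896 -0.1556  0.1129] [ 0.5178 -0.0411  0.2637] [ 0.5037 -0.0984  0.1883]
[ 265  217   40   42 1080] [ 0.4896 -0.1893  0.0627] [ 0.5775 -0.1556  0.2637] [ 0.5336 -0.1725  0.1632]
[436 264  30  28 585] [ 0.6181 -0.0819  0.0627] [ 0.6334 -0.0667  0.0666] [ 0.6257 -0.0743  0.0646]
```

View pics/wrist6.png

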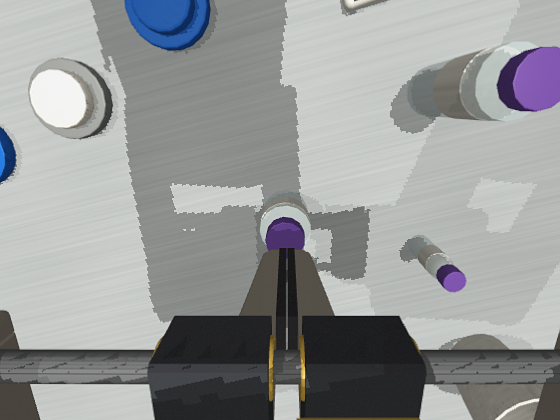

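>>> apply_moves --pt "0 0 0 0 0 1 0" --pt "0 0 0 0 0 1 0" --pt "0 0 0 0 0 1 0" --pt "0 0 0 0 0 1 0" --pt "0 0 0 0 0 1 0" --pt "0 0 0 0 0 1 0" --pt "0 0 0 0 0 1 0" --pt "0 0 0 0 0 1 0"

```text
time_s: 9.95
ee_pos: [0.5713, -0.1764, 0.0926]
tool_rot: [-180.0, 0.0, 165.7]
force: [-0.5, 0.2, -0.5]
gripper_width: 0.006
```

```bash
python3 - <<'E'
from h import *
s=r.read_state();print(s['time_s'],s['ee_pos'],s['force'])
im,d=r.capture('wrist');c=wristcal(s)
h=cv2.cvtColor(im,cv2.COLOR_RGB2HSV)
m=(h[...,0]>120)&(h[...,0]<160)&(h[...,1]>60)
vv,uu=np.nonzero(m);P=np.array([ray_to_world(c,u,v,d[v,u]) for u,v in zip(uu,vv)])
T=P[(P[:,2]>.0625)&(P[:,2]<.068)&(abs(P[:,1]+.176)<.02)&(abs(P[:,0]-.57)<.03)];
from scipy.optimize import least_squares
print(len(T),T.min(0),T.max(0),T[:,2].mean())
f=lambda p:np.maximum(0,np.hypot(T[:,0]-p[0],T[:,1]-p[1])-.013)
print(least_squares(f,[.57,-.176]).x)
E
```

```text
9.95 [ 0.57125236 -0.17637825  0.09259816] [-0.45617596  0.24198257 -0.51762477]
897 [ 0.55619076 -0.18926119  0.06259386] [ 0.57743559 -0.1639017   0.06685808] 0.06478567513856953
[ 0.56912238 -0.17658327]
```

The cap centre measures (0.569, −0.177, 0.065). The tip is within 2 mm of it sideways and 2.8 cm above, so I'll keep holding.

>>> apply_moves --pt "0 0 0 2 0 2 0" --pt "0 0 0 2 0 2 0" --pt "0 0 0 2 0 2 0" --pt "0 0 0 2 0 2 0" --pt "0 0 0 2 0 2 0" --pt "0 0 0 2 0 2 0" --pt "0 0 0 2 0 2 0" --pt "0 0 0 2 0 2 0"

```text
time_s: 11.0
ee_pos: [0.5693, -0.1759, 0.0906]
tool_rot: [-180.0, 0.0, 165.7]
force: [0.2, 0.2, -0.2]
gripper_width: 0.009
```

>>> apply_moves --pt "0 0 0 0 0 0 0" --pt "0 0 0 0 0 0 0" --pt "0 0 0 0 0 0 0" --pt "0 0 0 0 0 0 0" --pt "0 0 0 0 0 -20 0" --pt "0 0 0 0 0 -60 0" --pt "0 0 0 0 0 -110 0" --pt "0 0 0 0 0 -110 0"

```text
time_s: 12.0
ee_pos: [0.5717, -0.1766, 0.2047]
tool_rot: [-180.0, 0.4, 165.7]
force: [1.0, -0.2, -0.0]
gripper_width: 0.001
```

```bash
python3 - <<'E'
from h import *
s=r.read_state();print(s['time_s'],s['ee_pos'],s['tool_rot'])
print(delta((.64,.11,.2),s))
# tray fit from top depth
c=cam('top');D=np.load('topd.npy')
P=np.array([ray_to_world(c,u,v,D[v,u]) for v in range(180,256) for u in range(105,205)])
T=P[(P[:,2]>.022)&(P[:,2]<.04)];print(cv2.minAreaRect((T[:,:2]*1000).astype(np.float32)))
E
```

```text
12.0 [ 0.5717276  -0.17663651  0.20471825] [-179.97829046    0.4123217   165.74429963]
[  4.4 294.6   4.6]
((538.5457153320312, 206.75779724121094), (113.00239562988281, 162.96144104003906), 14.938758850097656)
```

The tray fit from the top depth gives 113 x 163 mm with its centre at (0.5385, 0.207) and yaw 15°, so the wide pocket is at (0.576, 0.165). The hole pixel gives (0.577, 0.1635), which agrees. Next is a wrist look beside it.

>>> apply_moves --pt "0 0 0 0 45 0 0" --pt "0 0 0 0 95 0 0" --pt "0 0 0 0 145 0 0" --pt "0 0 0 2 195 0 0" --pt "0 0 0 4 245 0 0" --pt "0 0 0 4 280 0 0" --pt "0 0 0 4 295 0 0" --pt "0 0 0 4 295 0 0"

```text
time_s: 13.0
ee_pos: [0.6377, 0.1111, 0.1997]
tool_rot: [-180.0, -0.1, 165.8]
force: [-0.4, 0.6, -0.5]
gripper_width: 0.003
```

>>> apply_moves --pt "0 0 0 0 0 0 0" --pt "0 0 0 0 0 0 0"

```text
time_s: 13.25
ee_pos: [0.6379, 0.1097, 0.2006]
tool_rot: [-180.0, -0.0, 165.7]
force: [-0.7, -0.8, -0.3]
gripper_width: 0.006
```

```bash
python3 - <<'E'
from h import *
s=r.read_state();print(s['time_s'],s['ee_pos'],s['tool_rot'])
im,d=r.capture('wrist');save('wrist7',im);np.save('w7d.npy',d);np.save('w7s.npy',[s],allow_pickle=True)
c=wristcal(s);K=np.array(c['intrinsics']);X=c['R']@np.array([.576,.1645,.034])+c['t'];print((K@(X/X[2]))[:2])
print(delta((.576,.1645,.15),s))
E
```

```text
13.25 [0.63789968 0.10969106 0.20061515] [-1.79985172e+02 -2.88943742e-03  1.65665934e+02]
[324.75605567 117.96450626]
[73.5 37.8 50.6]
```

View pics/wrist7.png

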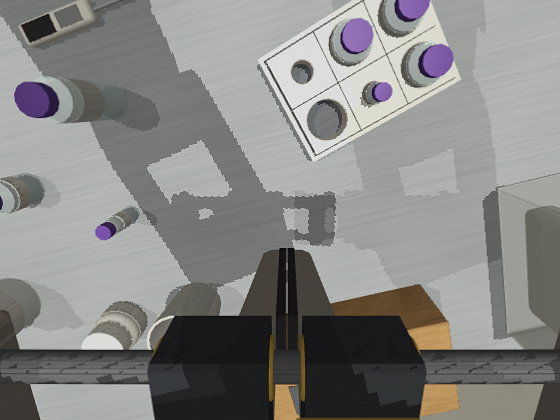

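The large hole is at (327,119), against a predicted (325,118), so they agree. I'll move above it and then down.

```bash
python3 - <<'E'
from h import *
s=np.load('w7s.npy',allow_pickle=True)[0];c=wristcal(s);d=np.load('w7d.npy')
print(on_plane(c,327,119,.034),[ray_to_world(c,u,v,d[v,u]).round(4) for u,v in((325,150),(300,105))])
E
```

```text
[0.57745833 0.16643367 0.034     ] [array([0.6079, 0.159 , 0.0231]), array([0.5584, 0.1446, 0.0207])]
```

>>> apply_moves --pt "0 0 0 30 15 0 0" --pt "0 0 0 60 30 0 0" --pt "0 0 0 73 38 0 0" --pt "0 0 0 73 38 30 0" --pt "0 0 0 73 38 70 0" --pt "0 0 0 73 38 100 0" --pt "0 0 0 73 38 105 0" --pt "0 0 0 73 38 105 0"

```text
time_s: 14.3
ee_pos: [0.5773, 0.1656, 0.0961]
tool_rot: [180.0, 0.0, 165.7]
force: [-1.2, 0.1, 0.7]
gripper_width: 0.005
```

```bash
python3 - <<'E'
from h import *
s=r.read_state();print(s['time_s'],s['ee_pos'],s['tool_rot'])
im,d=r.capture('wrist');save('wrist8',im)
im2,d2=r.capture('scene');cv2.imwrite('pics/sc8.png',cv2.resize(cv2.cvtColor(im2,4)[180:310,330:470],None,fx=4,fy=4,interpolation=2))
print(delta((.576,.1645,.062),s))
E
```

```text
14.3 [0.57732557 0.16564429 0.0961417 ] [1.79990583e+02 2.96064993e-02 1.65730958e+02]
[ 1.  -1.4 34.1]
```

View pics/wrist8.png

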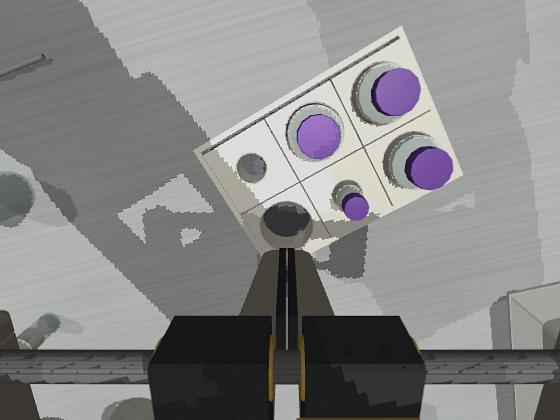

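View pics/sc8.png

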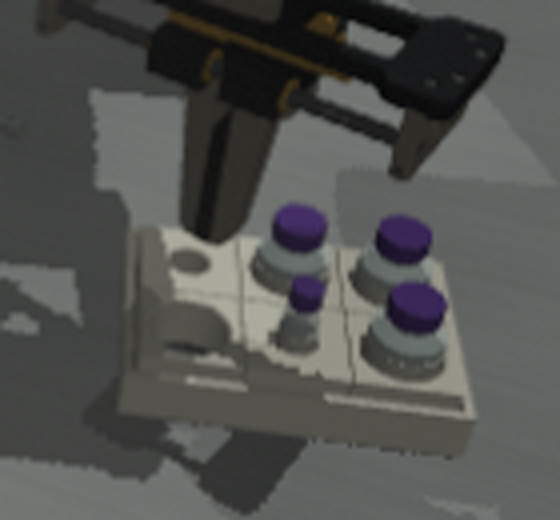

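```bash
python3 - <<'E'
from h import *
c=cam('scene')
for z in(.096,.034):
    uv,_=cv2.projectPoints(np.array([[.5765,.1655,z]]),cv2.Rodrigues(np.array(c['R']))[0],np.array(c['t']),np.array(c['intrinsics']),np.array([c['k1'],0,0,0.]))
    print((uv.ravel()-[330,180])*4)
E
```

```text
[206.95511483 226.89941766]
[188.29113322 323.47365097]
```

>>> apply_moves --pt "0 0 0 0 -1 10 0" --pt "0 0 0 0 -1 20 0" --pt "0 0 0 0 -1 28 0" --pt "0 0 0 0 -1 33 0" --pt "0 0 0 0 -1 33 0" --pt "0 0 0 0 -1 33 0"

```text
time_s: 15.15
ee_pos: [0.5766, 0.1649, 0.0627]
tool_rot: [180.0, 0.0, 165.7]
force: [-0.0, -0.6, -0.2]
gripper_width: 0.007
```

>>> apply_moves --pt "0 0 0 0 0 0 0" --pt "0 0 0 0 0 0 0" --pt "0 0 0 0 0 0 0" --pt "0 0 0 0 0 0 0" --pt "0 0 0 0 0 0 0" --pt "0 0 0 0 0 0 0" --pt "0 0 0 0 0 0 0" --pt "0 0 0 0 0 0 0"

```text
time_s: 16.15
ee_pos: [0.5764, 0.1648, 0.0626]
tool_rot: [-180.0, -0.0, 165.7]
force: [0.1, 0.1, 0.0]
gripper_width: 0.004
```

>>> apply_moves --pt "0 0 0 0 0 0 0" --pt "0 0 0 0 0 0 0" --pt "0 0 0 0 0 0 0" --pt "0 0 0 0 0 0 0" --pt "0 0 0 0 0 0 0" --pt "0 0 0 0 0 0 0" --pt "0 0 0 0 0 0 0" --pt "0 0 0 0 0 0 0"

```text
time_s: 17.15
ee_pos: [0.5764, 0.1649, 0.0626]
tool_rot: [180.0, 0.0, 165.7]
force: [-0.5, 0.3, 1.0]
gripper_width: 0.003
```

```bash
python3 - <<'E'
from h import *
s=r.read_state();print(s['time_s'],s['ee_pos'],s['tool_rot'],s['force'])
im2,d2=r.capture('scene');cv2.imwrite('pics/sc9.png',cv2.resize(cv2.cvtColor(im2,4)[140:310,130:470],None,fx=2.3,fy=2.3,interpolation=2))
im,d=r.capture('wrist');save('wrist9',im)
E
```

```text
17.15 [0.57644249 0.16485863 0.06260943] [1.79998236e+02 3.21353364e-03 1.65744524e+02] [-0.52905553  0.29811556  1.00931193]
```

View pics/sc9.png

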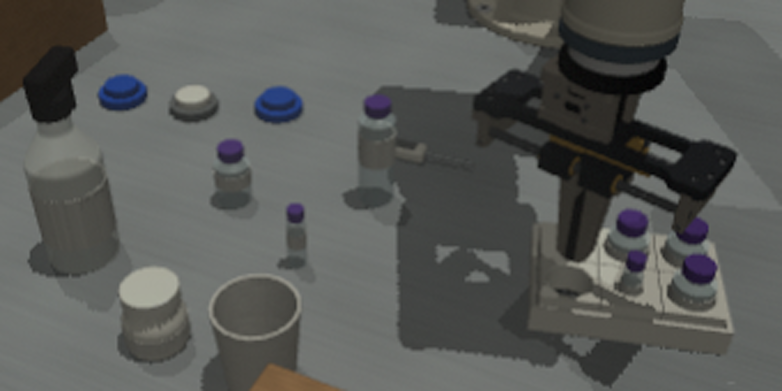

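View pics/wrist9.png

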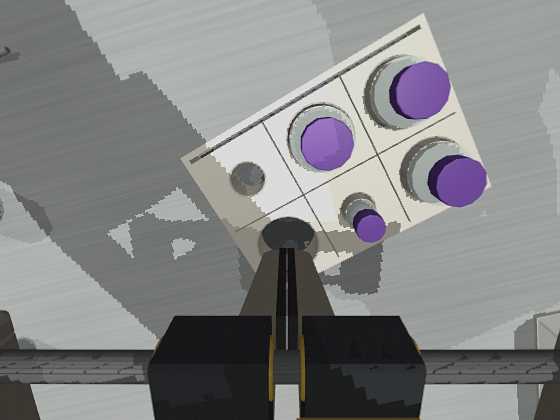

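Both pictures show the fingertips above the large empty hole (wrist view (288,235)), 2.9 cm above its mouth. Nothing is touched, the button is up, and everything else is in place, so I'm handing in.

```bash
python3 -c "
from bench import r
print(r.sign_off())"
```

```text
the job is handed in; nothing more can be done
None
```

The job is done in the order asked, and I handed it in at about 17 s while still pointing at the empty wide pocket.

- **Button:** I pressed the white call button down to its stop and let it come back up. Before and after, its top measured about 22–23 mm above the table. I pushed harder than needed: the force reached 36 N at the stop, where about 5 N was enough.
- **Vial:** I pointed at the wide vial's cap for about 2.5 s. The fingertips were within 2–3 mm of its centre sideways and about 2.6–2.9 cm above it.
- **Pocket:** I held the fingertips over the empty wide pocket for about 2 s before handing in. They were about 2.9 cm above the mouth and within about 2 mm of its centre. Three measurements of the pocket agreed to within 3 mm.

The last pictures show the button up, the vials and tray where they stood, and no contact (force about 1 N or less, which is sensor noise). The first measurements of the vial cap from the top and scene cameras differed by 7 mm. A closer fit from the wrist camera put it at (0.569, −0.177), and I used that.

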